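# Switch on the patio kitchen in the safe order

### The job

Get the patio kitchen ready for cooking: with a fingertip, gently press the blue key (extractor fan), then the red key (hob), then the yellow key (rice cooker), each right down so that it stays down. Leave the green key up, and do not press a key before its turn. Do not pick up, tip or shove the switches, and leave everything else on the table where it stands.

Things in the scene. Friction and masses are not known exactly. Their poses are not given: they have to be found in the camera images.
- switch_blue: loose wireless push switch for the extractor fan; white icon of three fan blades: grey square box 64 x 64 mm, 28 mm tall without its key, on rubber feet, 0.3 to 0.65 kg, with a round blue key on top. Origin: centre of its underside, z up; x and y along its sides
- key_blue_top (a point): centre of the flat top face of the blue key (round, 44 mm diameter, at the middle of its switch); 48 mm above the table when the key is up, 38 mm when it is fully down
- key_blue (a joint): how far the blue key is pressed down, in m: 0 up, 0.010 fully down. Straight vertical travel with a steady resistance of 3 to 4 N; no spring: it stays wherever it is left. At the end of its travel it meets a rubber cushion that yields from about 4 N up, 2 N per mm, for up to 5 mm more (not counted in this value, and it springs back); past that it is rigid
- switch_red: loose wireless push switch for the hob; white ring icon: grey square box 64 x 64 mm, 28 mm tall without its key, on rubber feet, 0.3 to 0.65 kg, with a round red key on top. Origin: centre of its underside, z up; x and y along its sides
- key_red_top (a point): centre of the flat top face of the red key (round, 44 mm diameter, at the middle of its switch); 48 mm above the table when the key is up, 38 mm when it is fully down
- key_red (a joint): how far the red key is pressed down, in m: 0 up, 0.010 fully down. Straight vertical travel with a steady resistance of 3 to 4 N; no spring: it stays wherever it is left. At the end of its travel it meets a rubber cushion that yields from about 4 N up, 2 N per mm, for up to 5 mm more (not counted in this value, and it springs back); past that it is rigid
- switch_yellow: loose wireless push switch for the rice cooker; icon of three white bars: grey square box 64 x 64 mm, 28 mm tall without its key, on rubber feet, 0.3 to 0.65 kg, with a round yellow key on top. Origin: centre of its underside, z up; x and y along its sides
- key_yellow_top (a point): centre of the flat top face of the yellow key (round, 44 mm diameter, at the middle of its switch); 48 mm above the table when the key is up, 38 mm when it is fully down
- key_yellow (a joint): how far the yellow key is pressed down, in m: 0 up, 0.010 fully down. Straight vertical travel with a steady resistance of 3 to 4 N; no spring: it stays wherever it is left. At the end of its travel it meets a rubber cushion that yields from about 4 N up, 2 N per mm, for up to 5 mm more (not counted in this value, and it springs back); past that it is rigid
- switch_green: loose wireless push switch for the lamp; small white dot icon: grey square box 64 x 64 mm, 28 mm tall without its key, on rubber feet, 0.3 to 0.65 kg, with a round green key on top. Origin: centre of its underside, z up; x and y along its sides
- key_green_top (a point): centre of the flat top face of the green key (round, 44 mm diameter, at the middle of its switch); 48 mm above the table when the key is up, 38 mm when it is fully down
- key_green (a joint): how far the green key is pressed down, in m: 0 up, 0.010 fully down. Straight vertical travel with a steady resistance of 3 to 4 N; no spring: it stays wherever it is left. At the end of its travel it meets a rubber cushion that yields from about 4 N up, 2 N per mm, for up to 5 mm more (not counted in this value, and it springs back); past that it is rigid
- salt_shaker: white ceramic salt shaker, 40 mm diameter, 85 mm tall; stands loose on the table, leave it alone. Origin: centre of its underside, z up
- pepper_shaker: dark wooden pepper shaker, 40 mm diameter, 85 mm tall; stands loose on the table, leave it alone. Origin: centre of its underside, z up
- spice_jar: amber glass spice jar with black cap, 40 mm diameter, 75 mm tall; stands loose on the table, leave it alone. Origin: centre of its underside, z up
- tumbler: clear plastic lidded drink cup, 82 mm diameter, 128 mm tall, with a green straw reaching 190 mm; stands loose on the table, leave it alone. Origin: centre of its underside, z up
- mug: blue ceramic mug, 80 mm diameter without its handle, 90 mm tall; stands loose on the table, leave it alone. Origin: centre of its underside, z up
- tin_can: small green and orange tin can, 72 mm diameter, 95 mm tall; stands loose on the table, leave it alone. Origin: centre of its underside, z up
- gel_bottle: clear hand-gel bottle with blue label, 52 mm diameter, 140 mm tall; stands loose on the table, leave it alone. Origin: centre of its underside, z up

How it is judged:
On the way, in this order (a step that is already met when the one before it is completed fails the run):
1. the blue key is pressed down (more than 6 of its 10 mm) (value of joint key_blue above 0.006 m), for 0.2 s.
2. the red key is pressed down (more than 6 of its 10 mm) (value of joint key_red above 0.006 m), for 0.2 s.
3. the yellow key is pressed down (more than 6 of its 10 mm) (value of joint key_yellow above 0.006 m), for 0.2 s.
At the end, for the whole second after the job is handed in: The blue, red and yellow keys are each down by more than 6 mm of their 10 mm, the green key is up (under 3 mm), the four switches stand flat, at rest and within 20 mm of where they started, and the other things stand upright within 20 mm of where they started (value of joint each of key_blue, key_red, key_yellow above 0.006 m and value of joint key_green below 0.003 m and not (distance of any of switch_blue, switch_red, switch_yellow, switch_green from where it was at the start of the episode above 0.02 m) and angle between each of switch_blue, switch_red, switch_yellow, switch_green's own z axis and vertical below 0.05 rad and linear speed of each of switch_blue, switch_red, switch_yellow, switch_green below 0.02 m/s and distance of each of salt_shaker, pepper_shaker, spice_jar, tumbler, mug, tin_can, gel_bottle from where it was at the start of the episode below 0.02 m and angle between each of salt_shaker, pepper_shaker, spice_jar, tumbler, mug, tin_can, gel_bottle's own z axis and vertical below 0.15 rad); the robot touches nothing.
It fails at once if a key goes down (over 3 mm) out of turn: red while blue is not down, or yellow while red is not down, or green at any time ((value of joint key_red above 0.003 m and not (value of joint key_blue above 0.006 m)) or (value of joint key_yellow above 0.003 m and not (value of joint key_red above 0.006 m)) or value of joint key_green above 0.003 m).
It fails at once if a switch is pressed harder than 25 N (contact force between any of switch_blue, switch_red, switch_yellow, switch_green and the fingers above 25 N or contact force between any of switch_blue, switch_red, switch_yellow, switch_green and the arm above 25 N).
It fails at once if a switch is lifted more than 8 mm, tipped over 0.15 rad or shoved more than 20 mm (height (world z) of any of switch_blue, switch_red, switch_yellow, switch_green above 0.008 m or angle between any of switch_blue, switch_red, switch_yellow, switch_green's own z axis and vertical above 0.15 rad or distance of any of switch_blue, switch_red, switch_yellow, switch_green from where it was at the start of the episode above 0.02 m).
It fails at once if another thing on the table is moved more than 20 mm or tipped over 0.3 rad (distance of any of salt_shaker, pepper_shaker, spice_jar, tumbler, mug, tin_can, gel_bottle from where it was at the start of the episode above 0.02 m or angle between any of salt_shaker, pepper_shaker, spice_jar, tumbler, mug, tin_can, gel_bottle's own z axis and vertical above 0.3 rad).
It also fails if it takes over 51 s, if anything falls off the work surface, if the arm or the gripper's body presses on something with over 40 N, if the wrist force passes 120 N, or if a joint passes its speed limit or range.

### The arm

A 6-joint arm with a two-finger parallel gripper is mounted at the origin on the work surface. World frame = base frame: x ahead of the robot, y to its left, z up, the work surface at z = 0. Lengths are in m, angles in rad, forces in N, time in s.
With the tool pointing down it reaches from about 0.35 to 0.775 m from the base axis. Payload 7.3 kg.
Tool frame: the origin (TCP) lies at the very end of the fingers, on their centre line; the grasp point (between the pads) lies 19 mm behind it; z points along the fingers, y is the line along which they close (so a half turn about z gives the same grasp; the last joint's range is limited). The gripper opens to 92 mm and grips with 3 to 60 N. Pads are 19 mm wide; open, the fingers measure 130 mm over their backs; the gripper's body (75 mm by 190 mm) begins 47 mm behind the grasp point.
Start: joints at [1.2, 0.342, 1.524, -0, 1.275, -0.146], TCP at [0.117, 0.512, 0.227] pointing down, gripper open.
Joint ranges: [-2.53, 2.53], [-0.77, 2.02], [0.04, 2.7], [-1, 4.14], [0.28, 2.66], [-3.11, 3.11]. Speed limits (rad/s): [2.57, 2.57, 3.14, 3.14, 3.14, 3.14].

### API

Orientations are given as [roll, pitch, yaw] about the fixed x, y, z axes, in that order (R = Rz(yaw) Ry(pitch) Rx(roll)).
In Python, from cell import telemetry, eyes, job gives the robot as it stands.
- The arm moves only by the tool apply_moves, never from a script. Its arguments are lists of equal length, an entry for each row: "delta_pos": the shift along the world's x, y, z each as a share of 0.4 m, from -1 to 1, a list of three; "dr": the turn, a rotation vector about the world's x, y, z each as a share of 0.5 rad, from -1 to 1, a list of three; "jaw": the opening, from 0 (shut) to 1 (fully open). A call has 1 to 8 rows; each row is the pose to reach, as a shift and turn from the pose commanded when the call began; what a row does not reach only later rows make up. A row lasts 1/12 s, in which the tool goes at most 41.7 mm and 7.16 degrees, less where a joint would pass 70% of its speed; a pose out of reach is approached as far as the arm can. A call with a number of a shift or a turn outside -1 to 1 is refused whole. A call with a gripper value outside its range is refused whole. The fingers move at their own pace and stop on an object; "force" is the grip in N (left out, the last holds). Time passes only in rows, so rows that repeat a pose let the fingers close. It gives the time, the measured TCP pose, the force, the opening and the grip force at its end, in the units of the state.
- telemetry.observe(): the state, without advancing time (a new reading comes with each control period).
- eyes.read_camera(name): name is "scene" or "top"; returns the picture (420x560x3 uint8, red, green, blue); there is no depth.
- eyes.camera_model(name): a dict with "vertical_fov" (degrees; the focal length in pixels is half the picture's height over the tangent of half this angle, whatever the lens; pixels are square), "cx", "cy" (the principal point, pixels), "rvec" (rotation vector, rad) and "tvec" (3), from world to camera coordinates, as OpenCV has them. Camera axes: x right, y down, z forward; pixel columns grow to the right and rows downward; lengths in m; the calibration is good to about 2 mm. A picture is of the moment at which its call begins. camera_model takes no time and is no camera call.
- job.hand_in(): hands the job in; it is judged then, once.
The state is a dict: "time": time; "qpos": joint angles; "qvel": joint speeds; "joint_efforts": joint torques, N m; "tool_pos": TCP position; "tool_rot": TCP orientation; "contact_force": force on the tool from outside, world axes, zero at the start; "torque": the same for the moment, N m; "opening": finger opening in m; "grip_force": force on a finger pad.
Only numpy, scipy, OpenCV 4.12 (cv2) and the standard library are available. Lean on these libraries where they do the work, as an engineer would, in place of code of your own. Each camera call takes 0.05 s, during which the arm holds its last target. There are 200 camera calls.

## Working session

There is one attempt and no reset: what is moved stays moved. The work goes in short steps, Python scripts to look and compute and a tool call to move; the robot and the scene stay as the last step left them, time stands still between calls to the robot, and variables do not carry over. Pictures are saved under pics/ and viewed, at most 10 in all, crops included, and the job is handed in when it is done.

Besides the shell and the picture viewer there is one more tool, called after "Call:" as name(argument=value, ...), one argument or row to a line, values as JSON. apply_moves: Moves the arm, as the interface text tells. Its arguments: {"type":"object","properties":{"delta_pos":{"type":"array"},"dr":{"type":"array"},"jaw":{"type":"array"},"force":{"type":"number"}},"required":["delta_pos","dr","jaw"]}

```bash
mkdir -p pics; python3 - <<'E'
from cell import telemetry, eyes, job
import cv2
for n in("scene","top"):
    im=eyes.read_camera(n); cv2.imwrite(f"pics/{n}0.png",im[:,:,::-1]); print(eyes.camera_model(n))
print(telemetry.observe())
E
```

```text
{'vertical_fov': 42.29476179560211, 'cx': 280.86313316134874, 'cy': 213.07080031788928, 'rvec': array([ 0.85137416,  2.38013216, -1.2512545 ]), 'tvec': array([ 0.45343324, -0.16072966,  1.75117019])}
{'vertical_fov': 55.5459563199677, 'cx': 282.03633205584146, 'cy': 215.11131697315565, 'rvec': array([ 2.12145258, -2.1353065 ,  0.17901462]), 'tvec': array([0.00600872, 0.62521117, 0.86101592])}
{'time': 0.1, 'qpos': array([ 1.19999222e+00,  3.42622835e-01,  1.52490881e+00, -2.26472389e-05,
        1.27541894e+00, -1.45998578e-01]), 'qvel': array([ 1.52469025e-03, -7.32834889e-04, -2.40618733e-03,  9.03620935e-04,
       -4.63835978e-05,  1.06300743e-04]), 'joint_efforts': array([ 6.00265193e-04, -4.32002342e+01, -2.44692868e+01,  7.19414349e-02,
        5.25392150e-02, -4.16217597e-05]), 'tool_pos': array([0.11688215, 0.5114498 , 0.22613458]), 'tool_rot': array([-3.14024602e+00, -1.76125525e-04,  2.91679361e+00]), 'contact_force': array([ 0.52945772, -0.63217773,  0.32132708]), 'torque': array([-0.03828047,  0.04332284, -0.014373  ]), 'grip_force': 0.0, 'opening': 0.09193137044185701}
```

View pics/scene0.png

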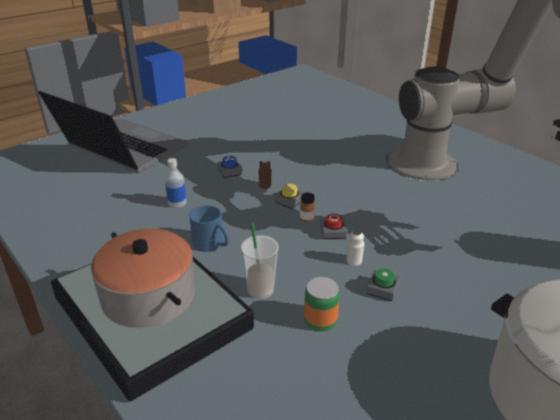

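View pics/top0.png

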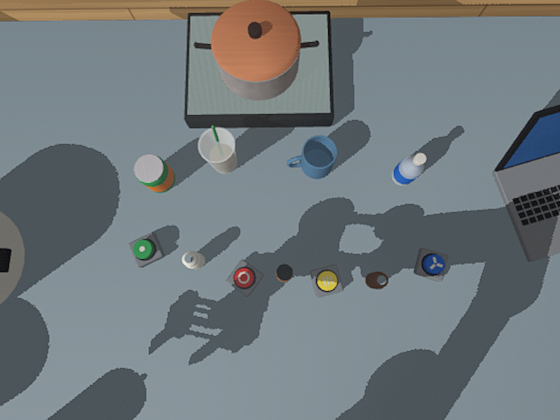

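The top picture shows blue at (433,265), yellow (327,281), red (244,278) and green (144,250). Loose items stand between them: pepper at (377,280), spice jar at (285,272) and salt at (193,260). In the scene picture, blue is at (230,162), yellow (290,190), red (334,221) and green (385,278).

```bash
cat > h.py <<'E'
import cv2, numpy as np
from cell import eyes
def cam(n):
    m=eyes.camera_model(n); f=210/np.tan(np.radians(m['vertical_fov']/2))
    return np.array([[f,0,m['cx']],[0,f,m['cy']],[0,0,1]]),cv2.Rodrigues(m['rvec'])[0],np.array(m['tvec'])
def ray(n,px):
    K,R,t=cam(n); d=R.T@np.linalg.inv(K)@[*px,1]; return -R.T@t,d/np.linalg.norm(d)
def plane(n,px,z):
    o,d=ray(n,px); return o+d*(z-o[2])/d[2]
def tri(a,b):
    (o,d),(p,e)=ray("top",a),ray("scene",b)
    s=np.linalg.lstsq(np.c_[d,-e],p-o,rcond=None)[0]; A,B=o+s[0]*d,p+s[1]*e
    return (A+B)/2,np.linalg.norm(A-B)
H={'blue':(105,130),'red':(172,190),'yellow':(20,34),'green':(50,85)}
def blob(im,c,near,r=24):
    h=cv2.cvtColor(im,cv2.COLOR_RGB2HSV); lo,hi=H[c]
    m=cv2.inRange(h,(lo,110,50),(hi,255,255))
    if c=='red': m|=cv2.inRange(h,(0,150,50),(8,255,255))
    w=np.zeros_like(m); cv2.circle(w,near,r,255,-1); m&=w
    m=cv2.morphologyEx(m,cv2.MORPH_CLOSE,np.ones((5,5)))
    k=max(cv2.findContours(m,cv2.RETR_EXTERNAL,cv2.CHAIN_APPROX_NONE)[0],key=cv2.contourArea)
    return cv2.fitEllipse(cv2.convexHull(k))
E
python3 - <<'E'
from h import *
T=eyes.read_camera("top");S=eyes.read_camera("scene")
t=dict(blue=(433,265),yellow=(327,281),red=(244,278),green=(144,250))
s=dict(blue=(230,162),yellow=(290,190),red=(334,221),green=(385,278))
np.set_printoptions(precision=4,suppress=True)
for c in t:
    a=blob(T,c,t[c]);b=blob(S,c,s[c],13)
    print(c,a,b[0],tri(a[0],b[0]),plane("top",a[0],.048))
for n,px,z in [('pepper',(382,281),.085),('pepperbase',(371,280),0),('spice',(285,272),.075),('salt',(189,258),.085),('mug',(319,150),.09),('tumb',(217,145),.128),('gel',(420,158),.14),('tin',(150,168),.095)]: print(n,plane("top",px,z))
U=cv2.resize(T[190:330,100:470],None,fx=2.15,fy=2.15,interpolation=cv2.INTER_CUBIC);cv2.imwrite("pics/crop.png",U[:,:,::-1])
E
```

```text
blue ((433.4658508300781, 263.80767822265625), (20.201868057250977, 21.79582405090332), 101.97118377685547) (228.96160888671875, 161.53050231933594) (array([ 0.5128, -0.3433,  0.0372]), np.float64(5.343646961177342e-05)) [ 0.5123 -0.3393  0.048 ]
yellow ((326.8809509277344, 280.4476623535156), (19.79327392578125, 20.39963150024414), 103.45397186279297) (289.2505187988281, 190.43435668945312) (array([ 0.4764, -0.0987,  0.0365]), np.float64(0.001008079456500243)) [ 0.4767 -0.0978  0.048 ]
red ((243.57180786132812, 277.1822509765625), (19.054832458496094, 20.018600463867188), 159.44906616210938) (333.5450134277344, 221.3975830078125) (array([0.4851, 0.0908, 0.0367]), np.float64(0.0005761345108959958)) [0.4851 0.0894 0.048 ]
green ((143.0941925048828, 248.91738891601562), (19.799413681030273, 20.186166763305664), 68.09219360351562) (384.4837951660156, 277.59271240234375) (array([0.5507, 0.3238, 0.0375]), np.float64(0.0013411954439143086)) [0.5502 0.3196 0.048 ]
pepper [ 0.4744 -0.2125  0.085 ]
pepperbase [ 0.4776 -0.2071  0.    ]
spice [ 0.4952 -0.0039  0.075 ]
salt [0.5264 0.2051 0.085 ]
mug [ 0.7683 -0.083   0.09  ]
tumb [0.7683 0.1422 0.128 ]
gel [ 0.7314 -0.2925  0.14  ]
tin [0.7275 0.2972 0.095 ]
```

View pics/crop.png

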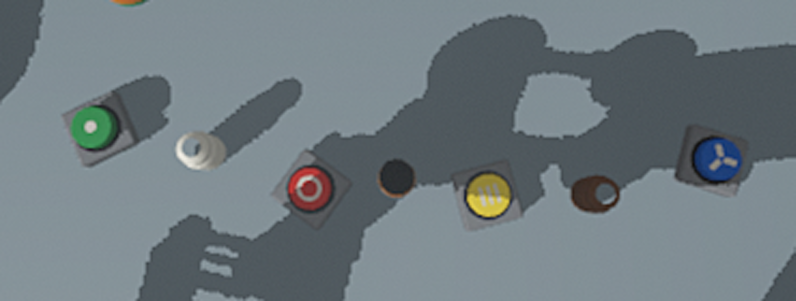

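The four keys are clearly located and unobstructed. I'll shut the fingers and travel high, around the base.

Call:
apply_moves(
  delta_pos=[
    [0.7,-0.45,0],
    [0.7,-0.45,0],
    [0.7,-0.45,0],
    [0.7,-0.45,0],
    [0.7,-0.45,0],
    [0.7,-0.45,0],
    [0.7,-0.45,0],
    [0.7,-0.45,0],
  ],
  dr=[
    [0,0,0],
    [0,0,0],
    [0,0,0],
    [0,0,0],
    [0,0,0],
    [0,0,0],
    [0,0,0],
    [0,0,0],
  ],
  jaw=[0,0,0,0,0,0,0,0],
  force=10,
)

```text
time: 0.87
tool_pos: [0.3984, 0.3303, 0.2267]
tool_rot: [3.141, -0.0, 2.917]
contact_force: [0.6, 1.0, 0.6]
opening: 0.0434
grip_force: 0.0
```

Call:
apply_moves(
  delta_pos=[
    [0.2,-0.8,0],
    [0.2,-0.8,0],
    [0.2,-0.8,0],
    [0.2,-0.8,0],
    [0.2,-0.8,0],
    [0.2,-0.8,0],
    [0.2,-0.8,0],
    [0.2,-0.8,0],
  ],
  dr=[
    [0,0,0],
    [0,0,0],
    [0,0,0],
    [0,0,0],
    [0,0,0],
    [0,0,0],
    [0,0,0],
    [0,0,0],
  ],
  jaw=[0,0,0,0,0,0,0,0],
)

```text
time: 1.53
tool_pos: [0.4771, 0.0094, 0.2268]
tool_rot: [-3.142, 0.0, 2.916]
contact_force: [1.0, -0.5, -0.5]
opening: 0.0002
grip_force: 0.0
```

Call:
apply_moves(
  delta_pos=[
    [0.0875,-0.876,0],
    [0.0875,-0.876,0],
    [0.0875,-0.876,0],
    [0.0875,-0.876,0],
    [0.0875,-0.876,0],
    [0.0875,-0.876,0],
    [0.0875,-0.876,0],
    [0.0875,-0.876,0],
  ],
  dr=[
    [0,0,0],
    [0,0,0],
    [0,0,0],
    [0,0,0],
    [0,0,0],
    [0,0,0],
    [0,0,0],
    [0,0,0],
  ],
  jaw=[0,0,0,0,0,0,0,0],
)

```text
time: 2.2
tool_pos: [0.5098, -0.3219, 0.2265]
tool_rot: [3.141, -0.0, 2.916]
contact_force: [0.6, -0.4, 0.7]
opening: 0.0004
grip_force: 0.0
```

Call:
apply_moves(
  delta_pos=[
    [0,-0.04,-0.1],
    [0,-0.04,-0.2],
    [0,-0.04,-0.3],
    [0,-0.04,-0.37],
    [0,-0.04,-0.37],
    [0,-0.04,-0.37],
  ],
  dr=[
    [0,0,0],
    [0,0,0],
    [0,0,0],
    [0,0,0],
    [0,0,0],
    [0,0,0],
  ],
  jaw=[0,0,0,0,0,0],
)

```text
time: 2.7
tool_pos: [0.5095, -0.3354, 0.0777]
tool_rot: [3.14, -0.003, 2.917]
contact_force: [0.4, -0.4, 0.9]
opening: 0.0002
grip_force: 0.0
```

```bash
python3 - <<'E'
from h import *
S=eyes.read_camera("scene");T=eyes.read_camera("top")
f=lambda I,a,b,c,d,k:cv2.resize(I[a:b,c:d],None,fx=k,fy=k,interpolation=cv2.INTER_CUBIC)
cv2.imwrite("pics/b1.png",np.hstack([f(S,100,200,180,280,4),f(T,210,310,370,470,4)])[:,:,::-1])
E
```

```text
(no output)
```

View pics/b1.png

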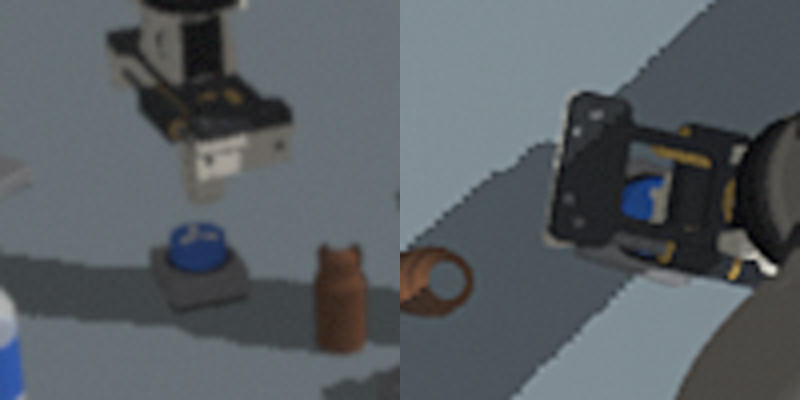

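The left half shows the shut fingertip at about (202,195) over the blue key at (197,240), with the pepper shaker well clear. The right half agrees with this. I'll press gradually.

Call:
apply_moves(
  delta_pos=[
    [0.006,-0.014,-0.03],
    [0.006,-0.014,-0.055],
    [0.006,-0.014,-0.065],
    [0.006,-0.014,-0.07],
    [0.006,-0.014,-0.075],
    [0.006,-0.014,-0.08],
    [0.006,-0.014,-0.08],
  ],
  dr=[
    [0,0,0],
    [0,0,0],
    [0,0,0],
    [0,0,0],
    [0,0,0],
    [0,0,0],
    [0,0,0],
  ],
  jaw=[0,0,0,0,0,0,0],
)

```text
time: 3.38
tool_pos: [0.5126, -0.3414, 0.0467]
tool_rot: [3.142, 0.0, 2.917]
contact_force: [-0.3, -0.2, 0.0]
opening: 0.0005
grip_force: 0.0
```

Call:
apply_moves(
  delta_pos=[
    [0,0,-0.005],
    [0,0,-0.01],
    [0,0,-0.015],
    [0,0,-0.02],
    [0,0,-0.02],
  ],
  dr=[
    [0,0,0],
    [0,0,0],
    [0,0,0],
    [0,0,0],
    [0,0,0],
  ],
  jaw=[0,0,0,0,0],
)

```text
time: 3.8
tool_pos: [0.5127, -0.3416, 0.0385]
tool_rot: [-3.142, 0.0, 2.917]
contact_force: [-0.3, -0.2, -0.4]
opening: 0.0004
grip_force: 0.0
```

```bash
python3 - <<'E'
from h import *
S=eyes.read_camera("scene");T=eyes.read_camera("top")
f=lambda I,a,b,c,d,k:cv2.resize(I[a:b,c:d],None,fx=k,fy=k,interpolation=cv2.INTER_CUBIC)
cv2.imwrite("pics/b2.png",np.hstack([f(S,120,190,190,260,5.7),f(T,230,300,400,470,5.7)])[:,:,::-1])
for P in [(.5127,-.3416,.0385)]:
  for n in("scene","top"):
    K,R,t=cam(n);print(n,cv2.projectPoints(np.array([P]),R,t,K,None)[0].ravel())
E
```

```text
scene [229.2804722  161.34352955]
top [432.93448257 263.8451396 ]
```

View pics/b2.png

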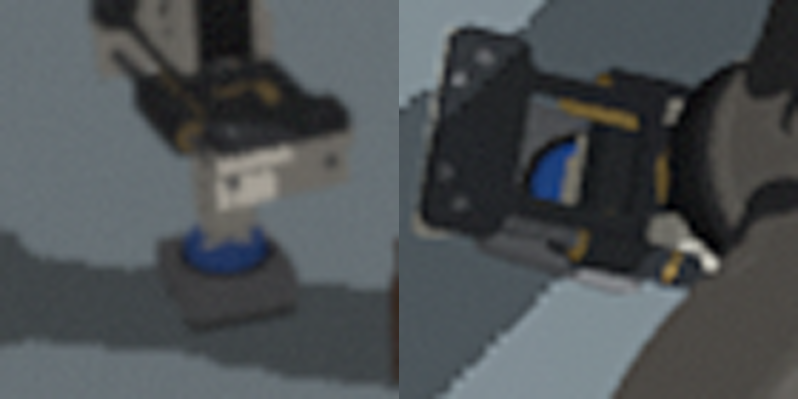

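The fingertip at (222,240) sits on the blue key, centred. I'll go on until the cushion is felt.

Call:
apply_moves(
  delta_pos=[
    [0,0,-0.0025],
    [0,0,-0.005],
    [0,0,-0.0075],
  ],
  dr=[
    [0,0,0],
    [0,0,0],
    [0,0,0],
  ],
  jaw=[0,0,0],
)

```text
time: 4.15
tool_pos: [0.5126, -0.3415, 0.0363]
tool_rot: [-3.141, 0.0, 2.917]
contact_force: [-0.9, 0.7, 8.1]
opening: 0.0
grip_force: 3.9
```

8 N at 36.3 mm means the cushion is reached, so blue is down. Lifting and moving to red.

Call:
apply_moves(
  delta_pos=[
    [0,0,0.1],
    [0,0,0.2],
    [0,0,0.3],
    [-0.0125,0.1,0.3],
    [-0.025,0.2,0.3],
    [-0.0375,0.3,0.3],
    [-0.05,0.4,0.3],
    [-0.0625,0.5,0.3],
  ],
  dr=[
    [0,0,0],
    [0,0,0],
    [0,0,0],
    [0,0,0],
    [0,0,0],
    [0,0,0],
    [0,0,0],
    [0,0,0],
  ],
  jaw=[0,0,0,0,0,0,0,0],
)

```text
time: 4.82
tool_pos: [0.4868, -0.1398, 0.1556]
tool_rot: [3.141, 0.0, 2.916]
contact_force: [0.8, 0.5, 0.1]
opening: 0.0008
grip_force: 0.0
```

Call:
apply_moves(
  delta_pos=[
    [-0.006,0.1,0],
    [-0.006,0.2,0],
    [-0.006,0.3,0],
    [-0.006,0.4,0],
    [-0.006,0.5,0],
    [-0.006,0.58,0],
    [-0.006,0.58,0],
    [-0.006,0.58,0],
  ],
  dr=[
    [0,0,0],
    [0,0,0],
    [0,0,0],
    [0,0,0],
    [0,0,0],
    [0,0,0],
    [0,0,0],
    [0,0,0],
  ],
  jaw=[0,0,0,0,0,0,0,0],
)

```text
time: 5.48
tool_pos: [0.4848, 0.092, 0.1555]
tool_rot: [-3.141, -0.0, 2.921]
contact_force: [0.1, 0.3, -0.5]
opening: 0.0003
grip_force: 0.0
```

```bash
python3 - <<'E'
from h import *
S=eyes.read_camera("scene");T=eyes.read_camera("top")
np.set_printoptions(precision=4,suppress=True)
s=dict(blue=(230,162),green=(385,278))
a=blob(T,'blue',(433,265))[0];b=blob(S,'blue',(230,162),13)[0];print(a,b,tri(a,b))
f=lambda I,a,b,c,d,k:cv2.resize(I[a:b,c:d],None,fx=k,fy=k,interpolation=cv2.INTER_CUBIC)
cv2.imwrite("pics/r1.png",np.hstack([f(S,120,260,190,400,3.6)])[:,:,::-1])
E
```

```text
(432.6649475097656, 263.84002685546875) (229.14556884765625, 162.86573791503906) (array([ 0.5128, -0.343 ,  0.0327]), np.float64(0.00043752302455999677))
```

View pics/r1.png

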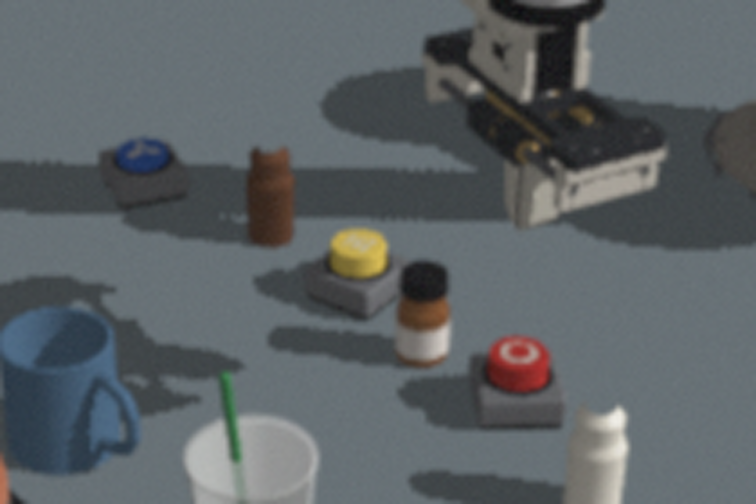

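Blue at (143,155) is visibly flat in its box, while yellow (358,250) and red (519,362) are still up. The gripper is above red. Now pressing red.

Call:
apply_moves(
  delta_pos=[
    [0,-0.003,-0.09],
    [0,-0.003,-0.18],
    [0,-0.003,-0.235],
    [0,-0.003,-0.26],
    [0,-0.003,-0.265],
    [0,-0.003,-0.27],
    [0,-0.003,-0.275],
    [0,-0.003,-0.28],
  ],
  dr=[
    [0,0,0],
    [0,0,0],
    [0,0,0],
    [0,0,0],
    [0,0,0],
    [0,0,0],
    [0,0,0],
    [0,0,0],
  ],
  jaw=[0,0,0,0,0,0,0,0],
)

```text
time: 6.25
tool_pos: [0.4862, 0.0889, 0.0451]
tool_rot: [3.141, 0.003, 2.917]
contact_force: [-0.6, -2.3, 3.1]
opening: 0.0004
grip_force: 1.6
```

Call:
apply_moves(
  delta_pos=[
    [0,0,-0.005],
    [0,0,-0.01],
    [0,0,-0.0125],
    [0,0,-0.015],
    [0,0,-0.0175],
  ],
  dr=[
    [0,0,0],
    [0,0,0],
    [0,0,0],
    [0,0,0],
    [0,0,0],
  ],
  jaw=[0,0,0,0,0],
)

```text
time: 6.67
tool_pos: [0.486, 0.0893, 0.0372]
tool_rot: [3.141, 0.002, 2.917]
contact_force: [1.3, -1.6, 6.0]
opening: 0.0008
grip_force: 3.0
```

Red reached 37.2 mm at 6 N, so it is down too. Next is yellow.

Call:
apply_moves(
  delta_pos=[
    [0,0,0.1],
    [0,0,0.2],
    [0,0,0.29],
    [-0.008,-0.1,0.29],
    [-0.016,-0.2,0.29],
    [-0.024,-0.3,0.29],
    [-0.024,-0.4,0.29],
    [-0.024,-0.47,0.29],
  ],
  dr=[
    [0,0,0],
    [0,0,0],
    [0,0,0],
    [0,0,0],
    [0,0,0],
    [0,0,0],
    [0,0,0],
    [0,0,0],
  ],
  jaw=[0,0,0,0,0,0,0,0],
)

```text
time: 7.33
tool_pos: [0.4747, -0.1009, 0.1524]
tool_rot: [3.141, -0.001, 2.916]
contact_force: [1.2, -0.3, -0.7]
opening: 0.0003
grip_force: 0.0
```

Call:
apply_moves(
  delta_pos=[
    [0,0,0],
    [0,0,0],
  ],
  dr=[
    [0,0,0],
    [0,0,0],
  ],
  jaw=[0,0],
)

```text
time: 7.5
tool_pos: [0.4749, -0.0994, 0.1521]
tool_rot: [3.141, -0.002, 2.914]
contact_force: [-1.1, 1.4, 0.3]
opening: 0.0009
grip_force: 0.0
```

```bash
python3 - <<'E'
from h import *
S=eyes.read_camera("scene")
print(blob(S,'red',(334,221),13)[0],blob(S,'yellow',(290,190),13)[0])
E
```

```text
(333.51348876953125, 222.59556579589844) (289.0619812011719, 190.053466796875)
```

Call:
apply_moves(
  delta_pos=[
    [0.004,0,-0.09],
    [0.004,0,-0.18],
    [0.004,0,-0.23],
    [0.004,0,-0.25],
    [0.004,0,-0.255],
    [0.004,0,-0.26],
    [0.004,0,-0.265],
    [0.004,0,-0.27],
  ],
  dr=[
    [0,0,0],
    [0,0,0],
    [0,0,0],
    [0,0,0],
    [0,0,0],
    [0,0,0],
    [0,0,0],
    [0,0,0],
  ],
  jaw=[0,0,0,0,0,0,0,0],
)

```text
time: 8.22
tool_pos: [0.4782, -0.0986, 0.046]
tool_rot: [-3.142, 0.003, 2.917]
contact_force: [-0.7, 1.2, 2.9]
opening: 0.0005
grip_force: 1.6
```

Call:
apply_moves(
  delta_pos=[
    [0,0,-0.005],
    [0,0,-0.01],
    [0,0,-0.0125],
    [0,0,-0.015],
    [0,0,-0.0185],
  ],
  dr=[
    [0,0,0],
    [0,0,0],
    [0,0,0],
    [0,0,0],
    [0,0,0],
  ],
  jaw=[0,0,0,0,0],
)

```text
time: 8.63
tool_pos: [0.4778, -0.0989, 0.0377]
tool_rot: [-3.142, 0.002, 2.917]
contact_force: [2.7, 1.2, 4.9]
opening: 0.0007
grip_force: 2.5
```

One more millimetre for certainty, a short hold, then lift away.

Call:
apply_moves(
  delta_pos=[
    [0,0,-0.0025],
    [0,0,-0.0025],
    [0,0,-0.0025],
  ],
  dr=[
    [0,0,0],
    [0,0,0],
    [0,0,0],
  ],
  jaw=[0,0,0],
)

```text
time: 8.88
tool_pos: [0.4778, -0.0989, 0.0368]
tool_rot: [-3.142, 0.002, 2.917]
contact_force: [1.5, 2.6, 7.2]
opening: 0.0004
grip_force: 3.3
```

Call:
apply_moves(
  delta_pos=[
    [0,0,0.1],
    [0,0,0.2],
    [0,0,0.3],
    [0,0,0.4],
    [0,0,0.5],
    [0,0,0.5],
    [0,0,0.5],
    [0,0,0.5],
  ],
  dr=[
    [0,0,0],
    [0,0,0],
    [0,0,0],
    [0,0,0],
    [0,0,0],
    [0,0,0],
    [0,0,0],
    [0,0,0],
  ],
  jaw=[0,0,0,0,0,0,0,0],
)

```text
time: 9.55
tool_pos: [0.4763, -0.0986, 0.2352]
tool_rot: [3.142, -0.002, 2.917]
contact_force: [-0.5, 0.2, -1.6]
opening: 0.0006
grip_force: 0.0
```

```bash
python3 - <<'E'
from h import *
S=eyes.read_camera("scene")
cv2.imwrite("pics/end.png",cv2.resize(S[130:320,190:440],None,fx=3.1,fy=3.1,interpolation=cv2.INTER_CUBIC)[:,:,::-1])
E
```

```text
(no output)
```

View pics/end.png

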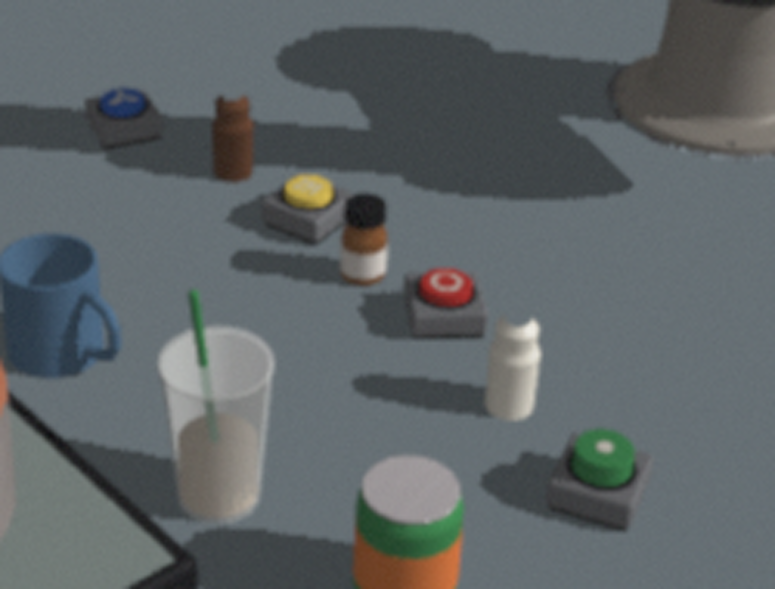

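Blue (124,103), yellow (308,190) and red (446,287) are all down. Green (604,457) is still up, and everything else stands where it was.

```bash
python3 -c "
from cell import job
print(job.hand_in())"
```

```text
the job is handed in; nothing more can be done
None
```

I pressed the blue, red and yellow keys fully down in that order; the last picture shows all three down, green up and everything in view still in place, and the job is handed in (no verdict was returned).

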